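Load two centrifuge buckets

ROBOT

A 6-joint arm with a two-finger parallel gripper is mounted at the origin on the work surface. World frame = base frame: x ahead of the robot, y to its left, z up, the work surface at z = 0. Lengths are in mm, angles in rad, forces in N, time in s.
With the tool pointing down it reaches from about 350 to 875 mm from the base axis. Payload 4.2 kg.
Tool frame: the origin (TCP) lies at the very end of the fingers, on their centre line; the grasp point (between the pads) lies 19 mm behind it; z points along the fingers, y is the line along which they close (so a half turn about z gives the same grasp; the last joint's range is limited). The gripper opens to 85 mm and grips with 20 to 120 N. Pads are 22 mm wide; open, the fingers measure 114 mm over their backs; the gripper's body (76 mm by 85 mm) begins 54 mm behind the grasp point. The pads swing forward as they close: fully open they stand 13 mm farther back than shut.
Start: joints at [-0.847, 0.385, 0.008, 0, -1.194, -0.259], TCP at [280.164, -558.666, 231.312] pointing down, gripper open.
Joint ranges: [-3.14, 3.14], [-1.21, 2.06], [-1.07, 1.41], [-3.16, 2.05], [-2.99, -0.16], [-3.1, 3.1]. Speed limits (rad/s): [2.79, 2.79, 3.14, 3.14, 3.14, 3.14].

INTERFACE

Orientations are given as a rotation vector (axis times angle).
In Python, from workcell import sensors, vision, ticket gives the robot as it stands. The module is installed in compiled form; this text tells all that it offers.
- The arm moves only by the tool carry_out, never from a script. Its argument "targets" is a list of rows, each a list of 6 numbers: the shift along the world's x, y, z in units of 0.3 m (1.0 is 0.3 m), then the turn, a rotation vector about the world's x, y, z in units of 90 degrees (1.0 is 90 degrees). In form: [[tx, ty, tz, wx, wy, wz], ...]. A call has 1 to 5 rows; each row is the pose to reach, as a shift and turn from the pose commanded when the call began; what a row does not reach only later rows make up. A row lasts 1/10 s, in which the tool goes at most 50 mm and 8.59 degrees, less where a joint would pass 70% of its speed; a pose out of reach is approached as far as the arm can. A call with a number of a shift or a turn outside -1 to 1 is refused whole. A call with a gripper value outside its range is refused whole. "fingers" is the opening, from -1 (shut) to 1 (fully open), set as the call begins (left out, the last holds). The fingers move at their own pace and stop on an object; "squeeze" is the grip in N (left out, the last holds). Time passes only in rows, so rows that repeat a pose let the fingers close. It gives the time, the measured TCP pose, the force, the opening and the grip force at its end, in the units of the state.
- sensors.get_state(): the state, without advancing time (a new reading comes with each control period).
- vision.snapshot(name): name is "side" or "top" or "wrist"; returns a dict with "pixels" (400x640x3 uint8, blue, green, red), "intrinsics" (3x3 intrinsics, pixels), "view" (4x4, takes a point from world to camera coordinates); the wrist camera has in their place "hand_eye" (4x4, takes a point from camera to tool coordinates, whose origin is the TCP and whose axes are the flange's). Camera axes: x right, y up, looking along -z (the intrinsics and any distortion apply to the point x, -y, -z); pixel columns grow to the right and rows downward; lengths in mm; the calibration is good to about 2 mm. A picture is of the moment at which its call begins: read the wrist's pose just before it. There is no depth.
- ticket.hand_in(): hands the job in; it is judged then, once.
Trained networks look in the newest picture that a camera, given by its name, has taken for a name from the list of things; names that differ only in an ending like _2 or _b are one class to them, and where a whole thing is asked for, a point or a joint stands for the part that bears it (a point fixed in the world has none). Each returns a list of dicts, best first, with "conf" (0 to 1); they miss things now and then, are a little off and sometimes report something else, mostly with a low value. They report only what shows in the picture. A call takes as long as a camera call. They do not tell look-alikes from the thing itself.
- vision.outline_of(camera, query): "mask" (400x640 bool, what is visible of it) and "pixel" ([column, row] in pixels, amid what is visible of it).
The state is a dict: "time": time; "joint_positions": joint angles; "joint_velocities": joint speeds; "joint_torque": joint torques, N m; "tcp_pos": TCP position; "tcp_rot": TCP orientation; "force": force on the tool from outside, world axes, zero at the start; "ft_torque": the same for the moment, N m; "finger_gap": finger opening in mm; "finger_force": force on a finger pad.
Only numpy, scipy, OpenCV 4.12 (cv2) and the standard library are available. Lean on these libraries where they do the work, as an engineer would, in place of code of your own. Each camera call takes 0.05 s, during which the arm holds its last target. There are 200 camera calls.

TASK

Load the two centrifuge buckets, one piece at a time in this order: the wide grey adapter into the wide bucket, the slim grey adapter into the slim bucket, then the wide amber bottle into the wide adapter, and last the slim amber tube into the slim adapter. You cannot tell how thick the pads in the buckets are, so lower each piece gently until you feel it touch bottom before letting go, never dropping it, and leave everything standing upright. Do not disturb the tube rack, the squat jar or the tip box.

Things in the scene. Friction and masses are not known exactly. Their poses are not given: they have to be found in the camera images.
- wide_bucket: the wider of two aluminium centrifuge buckets: round opaque cup, bore 68 mm, outside 76 mm, open top, rim 58 mm above the bench, 2 side pins, on a black foot 100 mm square, 6 mm thick; fixed. Origin: centre of the foot's underside, on the bench; z up. On its floor lie hard black rubber pads of unknown thickness: their top is 14 to 34 mm above the bench, different in each bucket and each time
- slim_bucket: the slimmer of two aluminium centrifuge buckets: round opaque cup, bore 53 mm, outside 61 mm, open top, rim 58 mm above the bench, 2 side pins, on a black foot 85 mm square, 6 mm thick; fixed. Origin: centre of the foot's underside, on the bench; z up. On its floor lie hard black rubber pads of unknown thickness: their top is 14 to 34 mm above the bench, different in each bucket and each time
- wide_adapter: the wider of two grey plastic adapters: a round sleeve standing upright on the bench, open at the top, 90 mm tall, outside diameter 58 mm, bore 48 mm, wall and closed floor 5 mm thick; about 160 g. Origin: centre of its underside, z up to its open end; standing in its bucket it sticks out at least 46 mm above the rim
- slim_adapter: the slimmer of two grey plastic adapters: a round sleeve standing upright on the bench, open at the top, 90 mm tall, outside diameter 43 mm, bore 33 mm, wall and closed floor 5 mm thick; about 90 g. Origin: centre of its underside, z up to its open end; standing in its bucket it sticks out at least 46 mm above the rim
- wide_bottle: dark amber plastic bottle standing upright, 130 mm tall: body 38 mm diameter up to 80 mm, sloping to a 24 mm neck from 90 to 102 mm, ribbed white cap 31 mm diameter from 102 to 130 mm; cap fixed on; about 110 g. Origin: centre of its underside, z up to the cap
- slim_tube: dark amber plastic tube with a flat foot standing upright, 130 mm tall: body 24 mm diameter, ribbed white cap 28 mm diameter from 102 to 130 mm; cap fixed on; about 50 g. Origin: centre of its underside, z up to the cap
- tube_rack: bystander: green tube rack, 100 x 70 x 50 mm, three blue tube caps standing 12 mm above its top; loose. Origin: centre of its underside; x along its length
- reagent_jar: bystander: squat amber jar with paper label and black lid, 64 mm diameter, 85 mm tall; loose. Origin: centre of its underside
- tip_box: bystander: closed box, blue below with white lid, 102 x 77 x 52 mm; loose. Origin: centre of its underside; x along its length
Mind the look-alikes: they are no part of the job. What is shaped like the wide_bottle but blue or yellow is not meant. What is shaped like the slim_adapter but red is not meant.

How it is judged (in metres and radians):
On the way, in this order (a step that is already met when the one before it is completed fails the run):
1. the wide adapter stands on the pads in the wide bucket, the three other pieces not yet loaded (horizontal distance between wide_adapter and wide_bucket below 0.01 m and z of wide_adapter in the frame of wide_bucket between 0.009 and 0.042 m and angle between wide_adapter's own z axis and vertical below 0.15 rad and linear speed of wide_adapter below 0.03 m/s and horizontal distance between each of slim_adapter, wide_bottle, slim_tube and wide_bucket above 0.05 m and horizontal distance between each of slim_adapter, wide_bottle, slim_tube and slim_bucket above 0.05 m and horizontal distance between each of slim_adapter, wide_bottle, slim_tube and wide_adapter above 0.05 m and horizontal distance between each of wide_bottle, slim_tube and slim_adapter above 0.05 m), for 0.2 s.
2. the slim adapter stands on the pads in the slim bucket too, bottle and tube not yet loaded (horizontal distance between wide_adapter and wide_bucket below 0.01 m and z of wide_adapter in the frame of wide_bucket between 0.009 and 0.042 m and angle between each of wide_adapter, slim_adapter's own z axis and vertical below 0.15 rad and linear speed of each of wide_adapter, slim_adapter below 0.03 m/s and horizontal distance between slim_adapter and slim_bucket below 0.01 m and z of slim_adapter in the frame of slim_bucket between 0.009 and 0.042 m and horizontal distance between each of wide_bottle, slim_tube and wide_bucket above 0.05 m and horizontal distance between each of wide_bottle, slim_tube and slim_bucket above 0.05 m and horizontal distance between each of wide_bottle, slim_tube and wide_adapter above 0.05 m and horizontal distance between each of wide_bottle, slim_tube and slim_adapter above 0.05 m), for 0.2 s.
3. the wide bottle stands in the wide adapter, the slim tube not yet loaded (horizontal distance between wide_adapter and wide_bucket below 0.01 m and z of wide_adapter in the frame of wide_bucket between 0.009 and 0.042 m and angle between each of wide_adapter, slim_adapter, wide_bottle's own z axis and vertical below 0.15 rad and linear speed of each of wide_adapter, slim_adapter, wide_bottle below 0.03 m/s and horizontal distance between slim_adapter and slim_bucket below 0.01 m and z of slim_adapter in the frame of slim_bucket between 0.009 and 0.042 m and horizontal distance between wide_bottle and wide_adapter below 0.01 m and z of wide_bottle in the frame of wide_adapter between 0 and 0.012 m and horizontal distance between slim_tube and wide_bucket above 0.05 m and horizontal distance between slim_tube and slim_bucket above 0.05 m and horizontal distance between slim_tube and wide_adapter above 0.05 m and horizontal distance between slim_tube and slim_adapter above 0.05 m), for 0.2 s.
At the end, for the whole second after the job is handed in: Each adapter in its own bucket, within 10 mm of its axis, underside 9 to 42 mm above the bench; bottle in the wide adapter, tube in the slim one, within 10 mm of its axis, underside less than 12 mm above the adapter's; all within 0.15 rad of upright, slower than 0.03 m/s (horizontal distance between wide_adapter and wide_bucket below 0.01 m and z of wide_adapter in the frame of wide_bucket between 0.009 and 0.042 m and angle between each of wide_adapter, slim_adapter, wide_bottle, slim_tube's own z axis and vertical below 0.15 rad and linear speed of each of wide_adapter, slim_adapter, wide_bottle, slim_tube below 0.03 m/s and horizontal distance between slim_adapter and slim_bucket below 0.01 m and z of slim_adapter in the frame of slim_bucket between 0.009 and 0.042 m and horizontal distance between wide_bottle and wide_adapter below 0.01 m and z of wide_bottle in the frame of wide_adapter between 0 and 0.012 m and horizontal distance between slim_tube and slim_adapter below 0.01 m and z of slim_tube in the frame of slim_adapter between 0 and 0.012 m); the robot touches nothing.
It fails at once if the tube rack, the squat jar or the tip box pushed more than 25 mm or tipped ((distance of tube_rack from where it was at the start of the episode above 0.025 m or angle between tube_rack's own z axis and vertical above 0.3 rad) or (distance of reagent_jar from where it was at the start of the episode above 0.025 m or angle between reagent_jar's own z axis and vertical above 0.3 rad) or (distance of tip_box from where it was at the start of the episode above 0.025 m or angle between tip_box's own z axis and vertical above 0.3 rad)).
It fails at once if a piece dropped into its place (faster than 0.45 m/s inside the bucket or adapter) ((horizontal distance between wide_adapter and wide_bucket below 0.02 m and z of wide_adapter in the frame of wide_bucket below 0.056 m and linear speed of wide_adapter above 0.45 m/s) or (horizontal distance between slim_adapter and slim_bucket below 0.02 m and z of slim_adapter in the frame of slim_bucket below 0.056 m and linear speed of slim_adapter above 0.45 m/s) or (horizontal distance between wide_bottle and wide_adapter below 0.02 m and z of wide_bottle in the frame of wide_adapter below 0.085 m and linear speed of wide_bottle above 0.45 m/s) or (horizontal distance between slim_tube and slim_adapter below 0.02 m and z of slim_tube in the frame of slim_adapter below 0.085 m and linear speed of slim_tube above 0.45 m/s)).
It also fails if it takes over 104 s, if anything falls off the work surface, if the arm or the gripper's body presses on something with over 40 N, if the wrist force passes 120 N, or if a joint passes its speed limit or range.

## Working session

There is one attempt and no reset: what is moved stays moved. The work goes in short steps, Python scripts to look and compute and a tool call to move; the robot and the scene stay as the last step left them, time stands still between calls to the robot, and variables do not carry over. Pictures are saved under pics/ and viewed, at most 14 in all, crops included, and the job is handed in when it is done.

Besides the shell and the picture viewer there is one more tool, called after "Request:" as name(argument=value, ...), one argument or row to a line, values as JSON. carry_out: Moves the arm, as the interface text tells. Its arguments: {"type":"object","properties":{"targets":{"type":"array"},"fingers":{"type":"number"},"squeeze":{"type":"number"}},"required":["targets"]}

```bash
mkdir -p pics; cat > h.py <<'E'
import numpy as np, cv2
from workcell import sensors, vision, ticket
def cam(n):
    s=vision.snapshot(n); return s
def ray(s,px):
    K=np.array(s["intrinsics"]);V=np.array(s["view"])
    d=np.linalg.inv(K)@[px[0],px[1],1]; d=np.array([d[0],-d[1],-d[2]])
    R=V[:3,:3]; return -R.T@V[:3,3], R.T@d
def at_z(s,px,z):
    o,d=ray(s,px); return o+d*(z-o[2])/d[2]
def proj(s,P):
    V=np.array(s["view"]);K=np.array(s["intrinsics"]);p=V[:3,:3]@np.array(P,float)+V[:3,3]
    q=K@[p[0],-p[1],-p[2]]; return q[:2]/q[2]
E
python3 - <<'E'
from h import *
print(sensors.get_state())
for n in ("top","side"):
    s=cam(n); cv2.imwrite(f"pics/{n}0.png",s["pixels"]); print(n,s.keys(),np.round(s["intrinsics"],1).tolist(),np.round(ray(s,(320,200)),2).tolist())
    for q in "wide_bucket slim_bucket wide_adapter slim_adapter wide_bottle slim_tube".split():
        for r in vision.outline_of(n,q)[:3]:
            ys,xs=np.nonzero(r["mask"]); print(q,round(r["conf"],2),np.round(r["pixel"]),[xs.min(),xs.max(),ys.min(),ys.max()],at_z(s,r["pixel"],90).round() )
E
```

```text
{'time': 0.0, 'joint_positions': array([-8.47403136e-01,  3.85553764e-01,  6.64331913e-03, -4.93014839e-04,
       -1.19399223e+00, -2.58588951e-01]), 'joint_velocities': array([ 5.29783475e-05,  3.31063083e-04,  2.63585110e-04, -5.87706735e-04,
       -1.82937410e-03, -6.78371324e-04]), 'joint_torque': array([ 7.03067435e-04, -3.92286050e+01,  1.88396734e+01,  4.18601543e+00,
       -4.63300006e-03, -7.25170707e-06]), 'tcp_pos': array([ 279.9091083 , -558.17418465,  230.23099695]), 'tcp_rot': array([ 0.72314416, -3.05662487, -0.00325655]), 'force': array([ 0.49905413,  0.17124129, -0.20312943]), 'ft_torque': array([ 0.04405387, -0.03634876,  0.06759662]), 'finger_force': 0.0, 'finger_gap': 85.43496845164574}
top dict_keys(['pixels', 'intrinsics', 'view']) [[389.5, 0.0, 316.3], [0.0, 389.5, 203.0], [0.0, 0.0, 1.0]] [[524.11, 19.53, 881.91], [0.07, -0.05, -1.0]]
wide_bucket 0.95 [335. 261.] [np.int64(319), np.int64(375), np.int64(239), np.int64(295)] [457. -48.  90.]
slim_bucket 0.88 [194. 258.] [np.int64(164), np.int64(210), np.int64(238), np.int64(281)] [462. 234.  90.]
slim_bucket 
[... 1496 characters left out ...]
48), np.int64(233), np.int64(280)] [446. 127.  90.]
slim_adapter 0.59 [322. 148.] [np.int64(313), np.int64(328), np.int64(128), np.int64(164)] [ 640. -101.   90.]
slim_adapter 0.58 [348. 153.] [np.int64(341), np.int64(359), np.int64(136), np.int64(172)] [ 581. -126.   90.]
wide_bottle 0.8 [220. 212.] [np.int64(212), np.int64(234), np.int64(187), np.int64(236)] [692. 182.  90.]
wide_bottle 0.73 [199. 238.] [np.int64(184), np.int64(214), np.int64(211), np.int64(260)] [677. 253.  90.]
wide_bottle 0.6 [243. 242.] [np.int64(230), np.int64(254), np.int64(217), np.int64(266)] [603. 208.  90.]
slim_tube 0.65 [423. 152.] [np.int64(414), np.int64(435), np.int64(130), np.int64(174)] [ 441. -238.   90.]
```

View pics/top0.png

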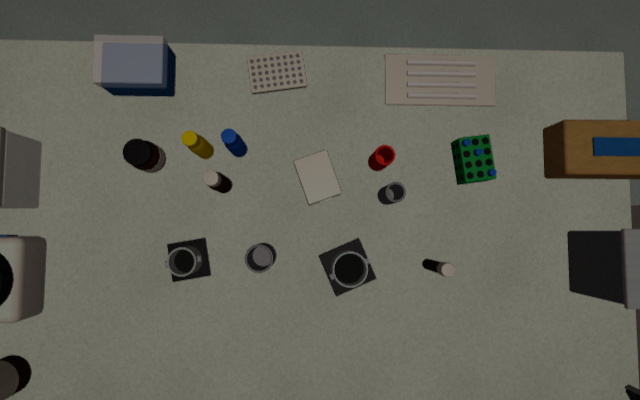

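View pics/side0.png

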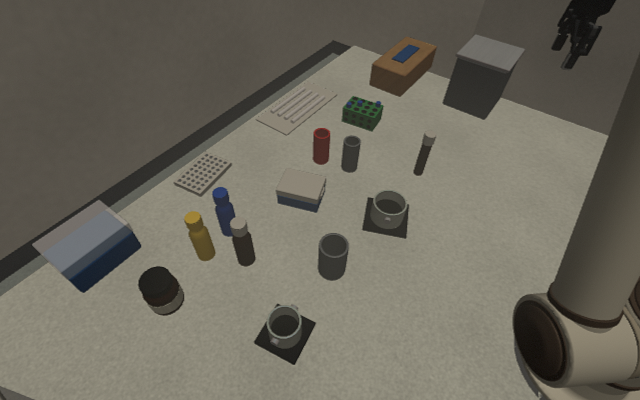

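Top view:
- Slim bucket at (185,262), wide bucket at (349,268).
- Wide grey adapter at (260,257), slim grey adapter at (393,192). The red look-alike is at (382,157).
- Bottles: the amber one with the white cap at (216,182) is the one meant. Blue (234,143) and yellow (197,145) are look-alikes.
- Amber tube at (438,267). Jar at (145,155), rack at (474,160), tip box at (317,177).

The side view agrees: amber bottle (243,242), grey slim adapter (350,153). Next I'll fit the poses by silhouette and make an enlarged crop.

```bash
cat > fit.py <<'E'
from h import *
from scipy.optimize import minimize
a=np.linspace(0,2*np.pi,48,endpoint=False)
def cyl(x,y,r,z0,z1,r1=None):
    c=[[x+q*np.cos(t),y+q*np.sin(t),z] for q,z in((r,z0),(r if r1 is None else r1,z1)) for t in a]; return c
def sq(x,y,w,h,yaw):
    c,s=np.cos(yaw),np.sin(yaw)
    return [[x+c*u-s*v,y+s*u+c*v,z] for u in(-w/2,w/2) for v in(-w/2,w/2) for z in(0,h)]
PARTS=dict(
 wide_bucket=lambda x,y,w:[cyl(x,y,38,0,58),sq(x,y,100,6,w)],
 slim_bucket=lambda x,y,w:[cyl(x,y,30.5,0,58),sq(x,y,85,6,w)],
 wide_adapter=lambda x,y,w:[cyl(x,y,29,0,90)],
 slim_adapter=lambda x,y,w:[cyl(x,y,21.5,0,90)],
 wide_bottle=lambda x,y,w:[cyl(x,y,19,0,80),cyl(x,y,19,80,90,12),cyl(x,y,12,90,102),cyl(x,y,15.5,102,130)],
 slim_tube=lambda x,y,w:[cyl(x,y,12,0,102),cyl(x,y,14,102,130)])
def render(s,parts,k=4):
    m=np.zeros((400*2,640*2),np.uint8)
    for p in parts:
        q=np.array([proj(s,P) for P in p])*2+.5
        cv2.fillConvexPoly(m,cv2.convexHull(np.round(q*16).astype(np.int32)),1,shift=4)
    return m
def fill(m):
    m=cv2.resize(m.astype(np.uint8),None,fx=2,fy=2,interpolation=0)
    c,_=cv2.findContours(m,cv2.RETR_EXTERNAL,cv2.CHAIN_APPROX_NONE); o=np.zeros_like(m)
    cv2.drawContours(o,[max(c,key=cv2.contourArea)],-1,1,-1); return o
def fit(name,obs,x0):
    obs=[(s,fill(m)) for s,m in obs]
    def cost(p):
        t=0
        for s,m in obs:
            r=render(s,PARTS[name](*p[:2],p[2]/30)); t+=1-(r&m).sum()/(r|m).sum()
        return t
    best=None
    for w in ((0,15,30) if 'bucket' in name else (0,)):
        r=minimize(cost,[*x0,w],method="Nelder-Mead",options=dict(initial_simplex=[[*x0,w],[x0[0]+12,x0[1],w],[x0[0],x0[1]+12,w],[x0[0],x0[1],w+8]],xatol=.2,fatol=1e-4))
        if best is None or r.fun<best.fun:best=r
    return best.x,best.fun
E
python3 - <<'E'
from fit import *
S={n:cam(n) for n in("top","side")}
near=dict(wide_bucket=((349,268),(388,212)),slim_bucket=((186,262),(285,332)),wide_adapter=((260,257),(333,256)),slim_adapter=((393,192),(350,153)),wide_bottle=((217,182),(243,242)),slim_tube=((438,267),(424,153)))
z=dict(wide_bucket=40,slim_bucket=40,wide_adapter=60,slim_adapter=60,wide_bottle=80,slim_tube=80)
for q in near:
    ob={}
    for n,pt in zip(S,near[q]):
        rs=[r for r in vision.outline_of(n,q) if np.hypot(*(np.array(r["pixel"])-pt))<22]
        if rs: ob[n]=rs[0]["mask"]
    x0=at_z(S["top"],near[q][0],z[q])[:2]
    for ns in (list(ob),["top"],["side"]):
        ns=[n for n in ns if n in ob]
        if ns:
            p,c=fit(q,[(S[n],ob[n]) for n in ns],x0); print(q,ns,p.round(1),round(c,3))
t=S["top"]["pixels"][120:220,160:420]; cv2.imwrite("pics/crop.png",cv2.resize(t,None,fx=3,fy=3,interpolation=cv2.INTER_CUBIC))
E
```

```text
wide_bucket ['side'] [437.7 -79.1  12.5] 0.059
wide_bucket ['side'] [437.7 -79.1  12.5] 0.059
slim_bucket ['top', 'side'] [452.3 271.6  52.5] 0.114
slim_bucket ['top'] [452.2 270.7   4.9] 0.059
slim_bucket ['side'] [453.1 272.1   5.3] 0.043
wide_adapter ['top', 'side'] [462.7 108.1   0.8] 0.215
wide_adapter ['top'] [462.2 104.7   5.1] 0.129
wide_adapter ['side'] [463.3 109.4   0.5] 0.04
slim_adapter ['top', 'side'] [ 599.2 -171.3    3.6] 0.209
slim_adapter ['top'] [ 597.8 -172.6    1.4] 0.096
slim_adapter ['side'] [ 598.4 -168.    -1.2] 0.085
wide_bottle ['top', 'side'] [619.4 197.3   0.8] 0.235
wide_bottle ['top'] [619.2 196.6   2.3] 0.076
wide_bottle ['side'] [620.  197.9   3.3] 0.141
slim_tube ['top', 'side'] [ 443.5 -261.     1.2] 0.231
slim_tube ['top'] [ 443.  -262.2    7.8] 0.076
slim_tube ['side'] [ 443.7 -257.5    2.7] 0.093
```

View pics/crop.png

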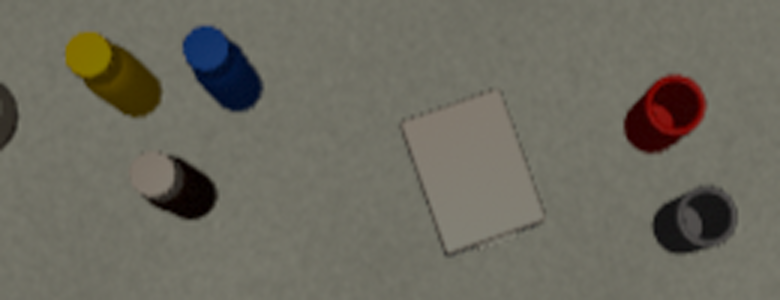

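The crop confirms the choice: the dark amber bottle with the white cap at full-image pixel (213,180), and the grey slim adapter at (394,193), not the red one. Fits agree to about 4 mm, so I start moving, passing over the wide bucket to look.

Request:
carry_out(
  targets=[
    [0.2,0.8,0,0,0,0],
    [0.2,0.8,0,0,0,0],
    [0.2,0.8,0,0,0,0],
    [0.2,0.8,0,0,0,0],
    [0.2,0.8,0,0,0,0],
  ],
)

```text
time: 1.9
tcp_pos: [340.3, -316.9, 231.5]
tcp_rot: [-0.723, 3.057, -0.001]
force: [1.0, 0.1, 0.7]
finger_gap: 85.7
finger_force: 0.0
```

Request:
carry_out(
  targets=[
    [0.2,0.8,0,0,0,0],
    [0.2,0.8,0,0,0,0],
    [0.2,0.8,0,0,0,0],
    [0.2,0.8,0,0,0,0],
    [0.2,0.8,0,0,0,0],
  ],
)

```text
time: 2.4
tcp_pos: [400.3, -76.6, 231.9]
tcp_rot: [-0.724, 3.055, -0.0]
force: [0.3, 0.1, -0.9]
finger_gap: 85.6
finger_force: 0.0
```

```bash
cat >> fit.py <<'E'
from scipy.spatial.transform import Rotation as Ro
def wrist():
    st=sensors.get_state(); s=vision.snapshot("wrist")
    T=np.eye(4);T[:3,:3]=Ro.from_rotvec(st["tcp_rot"]).as_matrix();T[:3,3]=st["tcp_pos"]
    s["view"]=np.linalg.inv(T@np.array(s["hand_eye"])); return s,st
E
python3 - <<'E'
from fit import *
s,st=wrist(); print(st["time"],st["tcp_pos"],st["tcp_rot"],ray(s,(320,200)),np.array(s["hand_eye"]).round(2).tolist())
cv2.imwrite("pics/w1.png",s["pixels"])
S={"wrist":s,"top":cam("top")}
for n in S:
  for q in("wide_bucket","wide_adapter"):
    for r in vision.outline_of(n,q)[:2]:
        print(n,q,r["conf"],r["pixel"],fit(q,[(S[n],r["mask"])],at_z(S[n],r["pixel"],50)[:2]))
for P in [(438,-79,58),(462.5,107,90)]: print(proj(s,P))
E
```

```text
2.4 [400.30144669 -76.59897307 231.91279312] [-7.23938680e-01  3.05526109e+00 -2.94003761e-04] (array([ 328.23821182, -113.11418307,  373.4165896 ]), array([ 0.27903596,  0.15671986, -0.94755709])) [[-0.0, 0.95, 0.32, 80.55], [1.0, 0.0, 0.0, -0.38], [0.0, 0.32, -0.95, -141.64], [0.0, 0.0, 0.0, 1.0]]
wrist wide_bucket 0.65 [300.3, 172.5] (array([438.62618479, -82.65988959,  12.38794445]), np.float64(0.04910777510267672))
wrist wide_adapter 0.63 [422.8, 262.6] (array([461.12749089, 102.67649543, -17.86696651]), np.float64(0.7520308330862734))
top wide_adapter 0.62 [257.3, 256.6] (array([461.78020302, 105.83972419,   2.30442815]), np.float64(0.07179818887451483))
top wide_adapter 0.16 [439.3, 267.3] (array([ 445.44265438, -264.34132605,   -4.77469454]), np.float64(0.636272040302267))
[297.4642918  206.28248728]
[443.77292653 309.84081219]
```

View pics/w1.png

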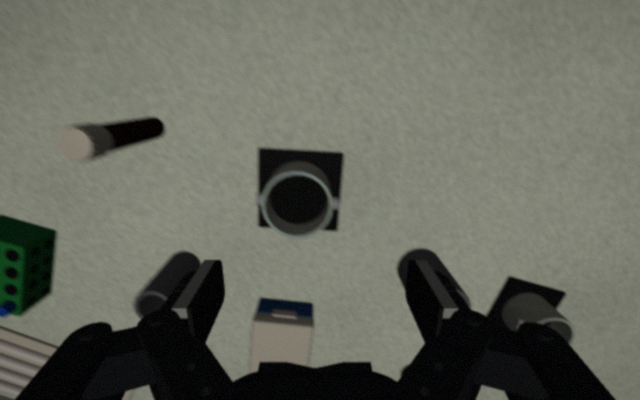

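Wrist view: the wide bucket rim is at (299,203), matching the (438,-81) fit. Tube at (115,138), slim bucket at (535,310). Moving over the wide adapter and re-measuring it from there.

Request:
carry_out(
  targets=[
    [0.21,0.62,0,0,0,0],
    [0.21,0.62,0,0,0,0],
    [0.21,0.62,0,0,0,0],
    [0.21,0.62,0,0,0,0],
    [0.21,0.62,0,0,0,0],
  ],
)

```text
time: 3.2
tcp_pos: [465.4, 109.6, 231.0]
tcp_rot: [-0.725, 3.056, -0.0]
force: [-0.6, 0.5, 0.1]
finger_gap: 85.4
finger_force: 0.0
```

```bash
python3 - <<'E'
from fit import *
s,st=wrist(); print(st["tcp_pos"])
cv2.imwrite("pics/w2.png",s["pixels"])
for q in("slim_bucket","wide_adapter"):
    for r in vision.outline_of("wrist",q)[:2]:
        ys,xs=np.nonzero(r["mask"]);print(q,r["conf"],r["pixel"],[xs.min(),xs.max(),ys.min(),ys.max()],fit(q,[(s,r["mask"])],at_z(s,r["pixel"],50)[:2]))
t=cam("top")
for r in vision.outline_of("top","wide_bucket")[:2]: print(r["conf"],r["pixel"],fit("wide_bucket",[(t,r["mask"])],(438,-81)))
print([proj(t,(438,y,58)) for y in(-79,-83)],at_z(t,(350,268),58))
im=s["pixels"].copy()
for z in(0,90):
  for p in cyl(462.5,106.5,29,z,z): cv2.circle(im,tuple(int(v) for v in proj(s,p).round()),1,(0,0,255),-1)
for p in cyl(452.5,271.5,30.5,58,58): cv2.circle(im,tuple(int(v) for v in proj(s,p).round()),1,(0,255,0),-1)
cv2.imwrite("pics/w2o.png",im)
E
```

```text
[465.38474591 109.58575048 230.96429521]
slim_bucket 0.82 [433.2, 213.5] [np.int64(392), np.int64(480), np.int64(175), np.int64(256)] (array([454.19990819, 269.7428148 ,   4.79484252]), np.float64(0.058130978660779986))
wide_adapter 0.75 [311.7, 173.7] [np.int64(283), np.int64(344), np.int64(138), np.int64(210)] (array([463.39287917, 105.97978247,   1.88721986]), np.float64(0.04190959599423827))
0.85 [336.1, 257.5] (array([436.47580208, -82.01294352,  12.43774177]), np.float64(0.025823579099794824))
0.26 [187.0, 248.2] (array([438., -81.,   0.]), np.float64(1.0))
[array([348.63797586, 268.78683689]), array([350.53097779, 268.78562407])] [439.64055087 -81.88163679  58.        ]
```

View pics/w2o.png

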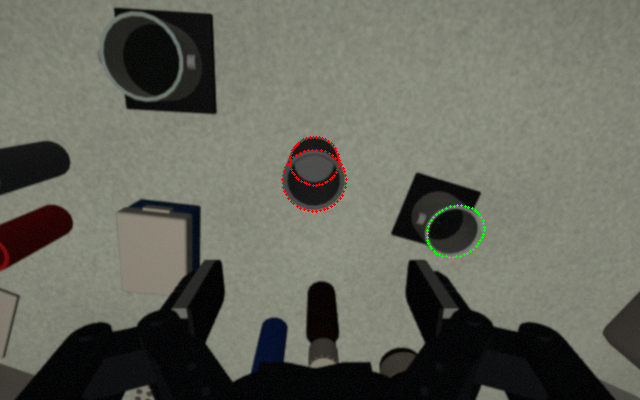

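Wrist overlay: the predicted outlines sit on the wide adapter (314,172) and the slim bucket rim (455,231) within about 2 mm. Descending to grasp.

Request:
carry_out(
  targets=[
    [0,-0.003,-0.16,0,0,0],
    [0,-0.003,-0.32,0,0,0],
    [0,-0.003,-0.46,0,0,0],
    [0,-0.003,-0.56,0,0,0],
    [0,-0.003,-0.585,0,0,0],
  ],
  fingers=1,
  squeeze=40,
)

```text
time: 3.95
tcp_pos: [460.9, 103.8, 53.2]
tcp_rot: [0.718, -3.052, 0.003]
force: [0.1, -0.1, 0.8]
finger_gap: 85.3
finger_force: 0.0
```

Request:
carry_out(
  targets=[
    [0,0,0,0,0,0],
    [0,0,0,0,0,0],
    [0,0,0,0,0,0],
    [0,0,0,0,0,0],
    [0,0,0,0,0,0],
  ],
  fingers=-1,
)

```text
time: 4.45
tcp_pos: [464.6, 107.0, 57.7]
tcp_rot: [-0.724, 3.053, 0.001]
force: [-0.0, -0.6, 7.1]
finger_gap: 56.2
finger_force: 43.3
```

Request:
carry_out(
  targets=[
    [0,0,0,0,0,0],
    [0,0,0,0,0,0],
    [0,0,0,0,0,0],
    [0,0,0.01,0,0,0],
    [0,0,0.05,0,0,0],
  ],
)

```text
time: 4.95
tcp_pos: [461.8, 105.9, 70.2]
tcp_rot: [0.722, -3.054, 0.0]
force: [-0.9, 0.5, -2.6]
finger_gap: 56.5
finger_force: 43.0
```

Request:
carry_out(
  targets=[
    [0,0,0.16,0,0,0],
    [0,0,0.28,0,0,0],
    [-0.028,-0.21,0.283,0,0,0],
    [-0.056,-0.37,0.283,0,0,0],
    [-0.07,-0.5,0.283,0,0,0],
  ],
)

```text
time: 5.45
tcp_pos: [441.1, -43.1, 156.0]
tcp_rot: [-0.726, 3.056, 0.001]
force: [1.4, -0.6, -1.5]
finger_gap: 56.1
finger_force: 44.0
```

Request:
carry_out(
  targets=[
    [-0.014,-0.1,0,0,0,0],
    [-0.014,-0.126,0,0,0,0],
    [-0.014,-0.126,0,0,0,0],
    [-0.014,-0.126,0,0,0,0],
  ],
)

```text
time: 5.85
tcp_pos: [438.2, -79.4, 155.7]
tcp_rot: [-0.724, 3.057, 0.001]
force: [0.8, -0.3, -1.7]
finger_gap: 56.1
finger_force: 44.0
```

```bash
python3 - <<'E'
from fit import *
s,st=wrist(); print(st["tcp_pos"],st["force"],st["finger_gap"])
im=s["pixels"].copy()
tx,ty,tz=438,-81.4,st["tcp_pos"][2]
for z in(tz-56,tz+34):
  for p in cyl(tx,ty,29,z,z): cv2.circle(im,tuple(int(v) for v in proj(s,p).round()),1,(0,0,255),-1)
for p in cyl(438,-81.7,38,58,58): cv2.circle(im,tuple(int(v) for v in proj(s,p).round()),1,(0,255,0),-1)
cv2.imwrite("pics/w3.png",im)
S={n:cam(n) for n in("top","side")}; S["wrist"]=s
import fit as F
z0=tz-56
F.PARTS["wide_adapter"]=lambda x,y,w:[cyl(x,y,29,z0,z0+90)]
for n in("wrist","side","top"):
    for r in vision.outline_of(n,"wide_adapter")[:2]: print(n,r["conf"],r["pixel"],fit("wide_adapter",[(S[n],r["mask"])],(438,-81)))
E
```

```text
[438.21619287 -79.36946061 155.66449446] [ 0.78230466 -0.33224412 -1.73802507] 56.12936439185108
wrist 0.82 [313.3, 273.8] (array([435.5504843 , -81.49259951,   4.83952955]), np.float64(0.05990963703367158))
wrist 0.3 [447.0, 398.5] (array([438., -81.,   0.]), np.float64(1.0))
side 0.81 [393.6, 183.8] (array([437.38888889, -76.64814815,  -1.24691358]), np.float64(0.49480359344724323))
top 0.75 [343.1, 265.9] (array([463.44607877, -51.67261178, -35.99708595]), np.float64(0.7712233906129777))
top 0.43 [316.3, 177.8] (array([438., -81.,   0.]), np.float64(1.0))
```

View pics/w3.png

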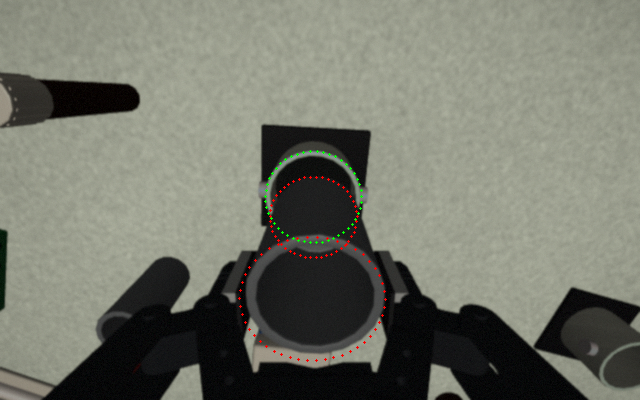

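The adapter hangs over the bucket: its rim is at (315,293), and the bucket rim at (313,197) lies on the predicted circle. The offset is under 3 mm, so I lower it gently.

Request:
carry_out(
  targets=[
    [0,0,-0.06,0,0,0],
    [0,0,-0.12,0,0,0],
    [0,0,-0.16,0,0,0],
    [0,0,-0.19,0,0,0],
    [0,0,-0.21,0,0,0],
  ],
)

```text
time: 6.65
tcp_pos: [438.2, -79.6, 92.1]
tcp_rot: [0.724, -3.056, 0.0]
force: [-0.5, 0.3, -2.9]
finger_gap: 56.0
finger_force: 44.0
```

Request:
carry_out(
  targets=[
    [0,0,-0.002,0,0,0],
    [0,0,-0.004,0,0,0],
    [0,0,-0.006,0,0,0],
    [0,0,-0.008,0,0,0],
    [0,0,-0.01,0,0,0],
  ],
)

```text
time: 7.15
tcp_pos: [438.3, -79.9, 90.0]
tcp_rot: [-0.723, 3.056, -0.0]
force: [-0.2, -0.2, -2.8]
finger_gap: 55.9
finger_force: 44.0
```

Request:
carry_out(
  targets=[
    [0,0,-0.003,0,0,0],
    [0,0,-0.006,0,0,0],
    [0,0,-0.01,0,0,0],
    [0,0,-0.013,0,0,0],
    [0,0,-0.016,0,0,0],
  ],
)

```text
time: 7.65
tcp_pos: [438.5, -79.8, 86.9]
tcp_rot: [-0.725, 3.057, -0.001]
force: [-8.1, 3.8, 21.9]
finger_gap: 56.3
finger_force: 46.1
```

Contact: +22 N at an underside height of about 29 mm, well below the rim, so it is on the pads. Easing off and letting go.

Request:
carry_out(
  targets=[
    [0,0,0.003,0,0,0],
    [0,0,0.004,0,0,0],
    [0,0,0.004,0,0,0],
  ],
)

```text
time: 7.95
tcp_pos: [438.3, -79.8, 87.0]
tcp_rot: [-0.724, 3.057, -0.0]
force: [-2.4, 2.5, 7.0]
finger_gap: 56.4
finger_force: 44.7
```

Request:
carry_out(
  targets=[
    [0,0,0,0,0,0],
    [0,0,0,0,0,0],
    [0,0,0,0,0,0],
    [0,0,0,0,0,0],
    [0,0,0,0,0,0],
  ],
  fingers=1,
)

```text
time: 8.45
tcp_pos: [438.1, -79.9, 86.0]
tcp_rot: [0.724, -3.057, 0.0]
force: [0.8, -0.0, -0.6]
finger_gap: 85.0
finger_force: 0.0
```

Request:
carry_out(
  targets=[
    [0,0,0.05,0,0,0],
    [0,0,0.15,0,0,0],
    [0,0,0.3,0,0,0],
    [0,0,0.45,0,0,0],
    [0,0,0.5,0,0,0],
  ],
)

```text
time: 8.95
tcp_pos: [440.4, -79.9, 241.0]
tcp_rot: [-0.723, 3.048, -0.003]
force: [0.4, -0.3, -0.5]
finger_gap: 85.5
finger_force: 0.0
```

```bash
python3 - <<'E'
from fit import *
import fit as F
s,st=wrist(); print(st["time"],st["tcp_pos"],st["force"],st["finger_gap"])
S={n:cam(n) for n in("top","side")}; S["wrist"]=s
z0=29
F.PARTS["wide_adapter"]=lambda x,y,w:[cyl(x,y,29,max(58,z0),z0+90)]
for n in("wrist","side","top"):
    for r in vision.outline_of(n,"wide_adapter")[:1]: print(n,r["conf"],r["pixel"],fit("wide_adapter",[(S[n],r["mask"])],(438,-81)))
    for r in vision.outline_of(n,"slim_adapter")[:2]: print(n,"slim",r["conf"],r["pixel"],fit("slim_adapter",[(S[n],r["mask"])],(598,-170)))
im=s["pixels"].copy()
for p in cyl(438,-81.5,38,58,58): cv2.circle(im,tuple(int(v) for v in proj(s,p).round()),1,(0,255,0),-1)
cv2.imwrite("pics/w4.png",im)
E
```

```text
8.95 [440.40976942 -79.94762599 241.02565888] [ 0.40790156 -0.27202376 -0.5293006 ] 85.49034475089834
wrist 0.72 [315.9, 180.6] (array([436.06316913, -80.9611643 ,   6.80620991]), np.float64(0.03792869897173823))
wrist slim 0.6 [180.8, 253.9] (array([ 597.51944885, -171.83346133,    3.82404832]), np.float64(0.13439781021897812))
side 0.94 [393.9, 191.6] (array([ 4.36627203e+02, -7.47732953e+01,  1.48560105e-01]), np.float64(0.04986423105406068))
side slim 0.77 [347.9, 152.7] (array([ 598.77677398, -168.74979876,    3.68236629]), np.float64(0.10950661853188925))
side slim 0.56 [320.5, 145.5] (array([ 598., -170.,    0.]), np.float64(1.0))
top 0.74 [344.9, 267.3] (array([438.6074915 , -77.09034543,  -1.25892919]), np.float64(0.27960627499231006))
top slim 0.86 [389.1, 195.1] (array([ 597.74651321, -171.45228604,    2.98766203]), np.float64(0.12112541726275627))
top slim 0.75 [385.5, 158.4] (array([ 598., -170.,    0.]), np.float64(1.0))
```

View pics/w4.png

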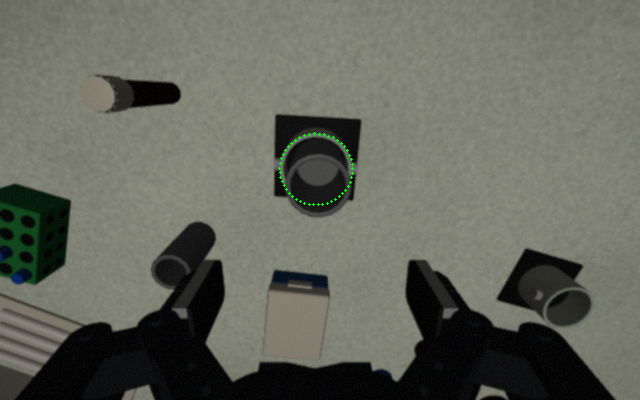

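The wide adapter stands in the wide bucket: its rim is at (318,185), and the bucket rim lies on the drawn circle at (316,170). Next is the slim grey adapter at (598,-171).

Request:
carry_out(
  targets=[
    [0.53,-0.3,0,0,0,0],
    [0.53,-0.3,0,0,0,0],
    [0.53,-0.3,0,0,0,0],
    [0.53,-0.3,0,0,0,0],
    [0.533,-0.3,-0.1,0,0,0],
  ],
)

```text
time: 9.9
tcp_pos: [603.5, -172.5, 207.4]
tcp_rot: [-0.72, 3.051, -0.007]
force: [0.1, 0.7, -0.4]
finger_gap: 85.2
finger_force: 0.0
```

Request:
carry_out(
  targets=[
    [0,0,-0.16,0,0,0],
    [0,0,-0.32,0,0,0],
    [0,0,-0.44,0,0,0],
    [0,0,-0.5,0,0,0],
    [0,0,-0.5,0,0,0],
  ],
)

```text
time: 10.4
tcp_pos: [595.2, -169.7, 51.6]
tcp_rot: [0.721, -3.049, -0.004]
force: [-0.3, -0.0, -0.1]
finger_gap: 85.0
finger_force: 0.0
```

Request:
carry_out(
  targets=[
    [0,0,0,0,0,0],
    [0,0,0,0,0,0],
    [0,0,0,0,0,0],
    [0,0,0,0,0,0],
    [0,0,0,0,0,0],
  ],
  fingers=-1,
  squeeze=40,
)

```text
time: 10.9
tcp_pos: [599.3, -170.1, 58.0]
tcp_rot: [-0.724, 3.054, -0.002]
force: [0.6, -1.0, 5.7]
finger_gap: 42.6
finger_force: 40.5
```

Request:
carry_out(
  targets=[
    [0,0,0,0,0,0],
    [0,0,0,0,0,0],
    [0,0,0,0,0,0],
    [0,0,0.01,0,0,0],
    [0,0,0.05,0,0,0],
  ],
)

```text
time: 11.4
tcp_pos: [596.4, -169.6, 69.8]
tcp_rot: [0.721, -3.054, -0.003]
force: [0.0, 1.0, -1.0]
finger_gap: 42.3
finger_force: 40.6
```

Request:
carry_out(
  targets=[
    [0,0,0.16,0,0,0],
    [0,0,0.32,0,0,0],
    [-0.05,0.15,0.36,0,0,0],
    [-0.1,0.3,0.38,0,0,0],
    [-0.15,0.45,0.4,0,0,0],
  ],
)

```text
time: 11.9
tcp_pos: [552.1, -33.8, 192.2]
tcp_rot: [-0.721, 3.057, 0.001]
force: [0.9, 1.2, -1.0]
finger_gap: 42.8
finger_force: 41.0
```

Request:
carry_out(
  targets=[
    [-0.05,0.15,0,0,0,0],
    [-0.1,0.3,0,0,0,0],
    [-0.15,0.45,0,0,0,0],
    [-0.2,0.6,0,0,0,0],
    [-0.24,0.75,0,0,0,0],
  ],
)

```text
time: 12.4
tcp_pos: [479.6, 191.6, 191.8]
tcp_rot: [-0.724, 3.057, 0.001]
force: [1.8, -0.2, -1.7]
finger_gap: 42.2
finger_force: 41.0
```

Request:
carry_out(
  targets=[
    [-0.05,0.14,0,0,0,0],
    [-0.093,0.25,0,0,0,0],
    [-0.093,0.274,0,0,0,0],
    [-0.093,0.274,0,0,0,0],
    [-0.093,0.274,0,0,0,0],
  ],
)

```text
time: 12.9
tcp_pos: [453.1, 271.5, 191.1]
tcp_rot: [0.723, -3.057, 0.001]
force: [-0.1, -0.6, -1.2]
finger_gap: 42.5
finger_force: 41.1
```

```bash
python3 - <<'E'
from fit import *
import fit as F
s,st=wrist(); print(st["time"],st["tcp_pos"],st["force"],st["finger_gap"])
for r in vision.outline_of("wrist","slim_bucket")[:1]: print(r["conf"],r["pixel"],fit("slim_bucket",[(s,r["mask"])],(453,270)))
im=s["pixels"].copy()
z=191-56
for zz in (z,z+90):
  for p in cyl(453,270.8,21.5,zz,zz): cv2.circle(im,tuple(int(v) for v in proj(s,p).round()),1,(0,0,255),-1)
for p in cyl(453,270.8,30.5,58,58): cv2.circle(im,tuple(int(v) for v in proj(s,p).round()),1,(0,255,0),-1)
cv2.imwrite("pics/w5.png",im)
E
```

```text
12.9 [453.11221073 271.48830157 191.12972075] [-0.05178969 -0.64498024 -1.18239684] 42.535198613583354
0.66 [309.8, 156.9] (array([454.03999247, 270.02401934,   5.13473141]), np.float64(0.4434714562527947))
```

View pics/w5.png

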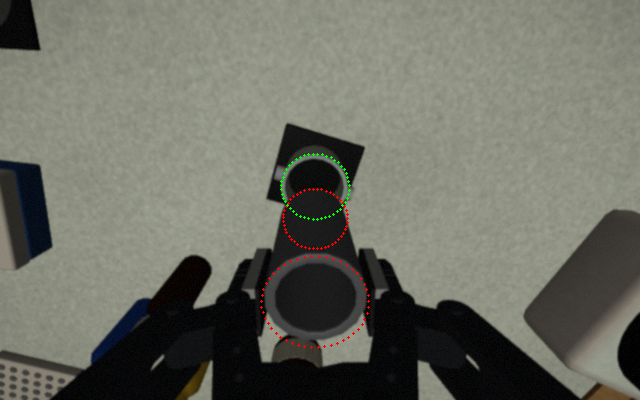

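The slim adapter's rim is at (316,296), and the bucket rim at (316,187) lies on the drawn circle. Lowering.

Request:
carry_out(
  targets=[
    [0.003,0,-0.1,0,0,0],
    [0.003,0,-0.19,0,0,0],
    [0.003,0,-0.25,0,0,0],
    [0.003,0,-0.29,0,0,0],
    [0.003,0,-0.325,0,0,0],
  ],
)

```text
time: 13.5
tcp_pos: [454.5, 271.6, 93.1]
tcp_rot: [-0.722, 3.058, -0.0]
force: [-0.5, 0.8, -0.8]
finger_gap: 42.6
finger_force: 41.1
```

Request:
carry_out(
  targets=[
    [0,0,-0.003,0,0,0],
    [0,0,-0.006,0,0,0],
    [0,0,-0.01,0,0,0],
    [0,0,-0.013,0,0,0],
    [0,0,-0.016,0,0,0],
  ],
)

```text
time: 14.0
tcp_pos: [454.2, 272.6, 89.3]
tcp_rot: [-0.723, 3.056, 0.001]
force: [0.6, 0.2, -0.4]
finger_gap: 42.5
finger_force: 41.1
```

Request:
carry_out(
  targets=[
    [0,0,-0.003,0,0,0],
    [0,0,-0.006,0,0,0],
    [0,0,-0.01,0,0,0],
    [0,0,-0.013,0,0,0],
    [0,0,-0.016,0,0,0],
  ],
)

```text
time: 14.5
tcp_pos: [454.0, 272.3, 83.9]
tcp_rot: [0.723, -3.057, 0.0]
force: [-0.3, -0.6, -0.7]
finger_gap: 42.5
finger_force: 41.1
```

Request:
carry_out(
  targets=[
    [0,0,-0.003,0,0,0],
    [0,0,-0.006,0,0,0],
    [0,0,-0.01,0,0,0],
    [0,0,-0.013,0,0,0],
    [0,0,-0.016,0,0,0],
  ],
)

```text
time: 15.0
tcp_pos: [455.1, 272.7, 82.8]
tcp_rot: [-0.726, 3.054, -0.0]
force: [-5.5, -3.5, 24.0]
finger_gap: 42.6
finger_force: 42.7
```

Contact at 24 N with the underside about 24–25 mm up. Easing off and letting go.

Request:
carry_out(
  targets=[
    [0,0,0.003,0,0,0],
    [0,0,0.004,0,0,0],
    [0,0,0.004,0,0,0],
  ],
)

```text
time: 15.3
tcp_pos: [454.7, 272.6, 82.9]
tcp_rot: [-0.725, 3.055, 0.0]
force: [-4.0, -1.8, 12.5]
finger_gap: 42.5
finger_force: 41.9
```

Request:
carry_out(
  targets=[
    [0,0,0,0,0,0],
    [0,0,0,0,0,0],
    [0,0,0,0,0,0],
    [0,0,0,0,0,0],
    [0,0,0,0,0,0],
  ],
  fingers=1,
)

```text
time: 15.8
tcp_pos: [454.0, 272.3, 80.1]
tcp_rot: [0.723, -3.057, 0.0]
force: [0.5, 0.7, 0.1]
finger_gap: 85.3
finger_force: 0.0
```

Request:
carry_out(
  targets=[
    [0,0,0.05,0,0,0],
    [0,0,0.15,0,0,0],
    [0,0,0.3,0,0,0],
    [0,0,0.45,0,0,0],
    [0,0,0.55,0,0,0],
  ],
)

```text
time: 16.3
tcp_pos: [454.8, 272.8, 248.9]
tcp_rot: [-0.723, 3.053, 0.003]
force: [0.7, 0.3, 0.5]
finger_gap: 85.8
finger_force: 0.0
```

```bash
python3 - <<'E'
from fit import *
import fit as F
s,st=wrist(); print(st["time"],st["tcp_pos"],st["force"],st["finger_gap"])
S={n:cam(n) for n in("top","side")}; S["wrist"]=s
F.PARTS["slim_adapter"]=lambda x,y,w:[cyl(x,y,21.5,58,115)]
F.PARTS["wide_adapter"]=lambda x,y,w:[cyl(x,y,29,58,119)]
for n in S:
  for q,x0 in (("slim_adapter",(453,271)),("wide_adapter",(437,-80)),("wide_bottle",(619,197))):
    for r in vision.outline_of(n,q)[:4]:
      f=fit(q,[(S[n],r["mask"])],x0)
      if f[1]<.4: print(n,q,r["conf"],r["pixel"],f)
im=s["pixels"].copy()
for p in cyl(453,270.8,30.5,58,58): cv2.circle(im,tuple(int(v) for v in proj(s,p).round()),1,(0,255,0),-1)
for p in cyl(453,270.8,21.5,115,115): cv2.circle(im,tuple(int(v) for v in proj(s,p).round()),1,(0,0,255),-1)
cv2.imwrite("pics/w6.png",im)
E
```

```text
16.3 [454.7892713  272.79961524 248.88215625] [0.69373238 0.27446559 0.46358865] 85.78703695732058
top slim_adapter 0.69 [180.2, 264.9] (array([453.20557594, 264.42026686,   4.04164333]), np.float64(0.18742490989187022))
top wide_adapter 0.92 [348.0, 271.0] (array([437.40600181, -78.85209877,   1.68838745]), np.float64(0.0684641017873372))
top wide_bottle 0.89 [218.6, 183.2] (array([6.18659167e+02, 1.94227034e+02, 1.06335916e-01]), np.float64(0.12581453634085216))
wrist slim_adapter 0.74 [310.7, 176.5] (array([453.36829363, 269.2340861 ,   1.94431511]), np.float64(0.07887323943661972))
```

View pics/w6.png

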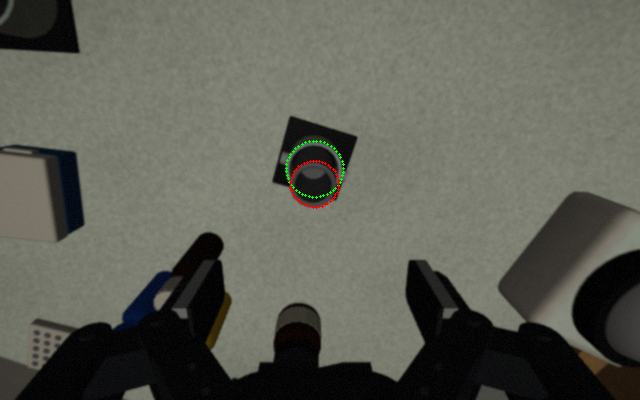

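The slim adapter stands in its bucket: its rim is at (315,186) inside the drawn circles. Now the amber bottle at (619,196).

Request:
carry_out(
  targets=[
    [0.14,-0.06,0,0,0,0],
    [0.28,-0.12,0,0,0,0],
    [0.42,-0.18,0,0,0,0],
    [0.55,-0.248,0,0,0,0],
    [0.55,-0.248,0,0,0,0],
  ],
)

```text
time: 17.4
tcp_pos: [622.5, 195.3, 243.1]
tcp_rot: [0.716, -3.057, 0.002]
force: [-0.6, -0.8, -0.7]
finger_gap: 85.5
finger_force: 0.0
```

```bash
python3 - <<'E'
from fit import *
s,st=wrist(); print(st["time"],st["tcp_pos"])
for r in vision.outline_of("wrist","wide_bottle")[:3]: print(r["conf"],r["pixel"],fit("wide_bottle",[(s,r["mask"])],(619,196)))
im=s["pixels"].copy()
for zz,rr in((130,15.5),(102,15.5)):
  for p in cyl(619,196.3,rr,zz,zz): cv2.circle(im,tuple(int(v) for v in proj(s,p).round()),1,(0,0,255),-1)
cv2.imwrite("pics/w7.png",im)
E
```

```text
17.4 [622.52615982 195.27097503 243.13786088]
0.66 [252.2, 233.3] (array([619., 196.,   0.]), np.float64(1.0))
0.65 [319.8, 255.5] (array([695.87212607, 237.75560012, -62.8036191 ]), np.float64(0.09875935407640801))
0.59 [318.1, 180.2] (array([619.6953347 , 195.89553929,   1.85042823]), np.float64(0.08100832109642686))
```

View pics/w7.png

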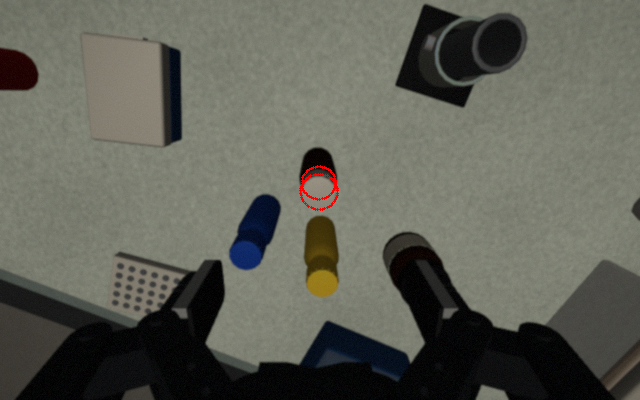

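Amber bottle with the white cap at (319,180), inside the drawn circles. Yellow (321,260), blue (258,232) and the jar (413,255) are clear of the fingers at cap height. Grasping the cap.

Request:
carry_out(
  targets=[
    [0,0,-0.15,0,0,0],
    [0,0,-0.3,0,0,0],
    [0,0,-0.42,0,0,0],
    [0,0,-0.495,0,0,0],
    [0,0,-0.495,0,0,0],
  ],
)

```text
time: 18.0
tcp_pos: [615.6, 197.6, 93.3]
tcp_rot: [0.723, -3.049, 0.003]
force: [-0.8, -0.7, 0.6]
finger_gap: 85.5
finger_force: 0.0
```

Request:
carry_out(
  targets=[
    [0,0,0,0,0,0],
    [0,0,0,0,0,0],
    [0,0,0,0,0,0],
    [0,0,0,0,0,0],
    [0,0,0,0,0,0],
  ],
  fingers=-1,
  squeeze=40,
)

```text
time: 18.5
tcp_pos: [619.9, 198.1, 98.7]
tcp_rot: [-0.723, 3.054, 0.0]
force: [0.0, 0.4, 4.7]
finger_gap: 28.8
finger_force: 39.6
```

Request:
carry_out(
  targets=[
    [0,0,0,0,0,0],
    [0,0,0,0,0,0],
    [0,0,0,0,0,0],
    [0,0,0.01,0,0,0],
    [0,0,0.05,0,0,0],
  ],
)

```text
time: 19.0
tcp_pos: [617.4, 197.3, 110.1]
tcp_rot: [0.721, -3.052, 0.001]
force: [-0.1, -0.4, -1.6]
finger_gap: 29.0
finger_force: 39.5
```

Request:
carry_out(
  targets=[
    [0,0,0.15,0,0,0],
    [0,0,0.3,0,0,0],
    [0,0,0.46,0,0,0],
    [-0.08,-0.12,0.46,0,0,0],
    [-0.16,-0.24,0.46,0,0,0],
  ],
)

```text
time: 19.5
tcp_pos: [571.0, 126.1, 251.7]
tcp_rot: [-0.725, 3.054, 0.002]
force: [0.6, 0.0, -1.8]
finger_gap: 28.6
finger_force: 39.7
```

Request:
carry_out(
  targets=[
    [-0.09,-0.136,0,0,0,0],
    [-0.18,-0.272,0,0,0,0],
    [-0.27,-0.408,0,0,0,0],
    [-0.36,-0.544,0,0,0,0],
    [-0.445,-0.68,0,0,0,0],
  ],
)

```text
time: 20.0
tcp_pos: [435.7, -79.4, 250.3]
tcp_rot: [-0.724, 3.057, 0.0]
force: [0.4, -1.2, -0.8]
finger_gap: 28.7
finger_force: 39.7
```

Request:
carry_out(
  targets=[
    [0,0,0,0,0,0],
    [0,0,0,0,0,0],
    [0,0,0,0,0,0],
  ],
)

```text
time: 20.3
tcp_pos: [437.9, -77.7, 250.2]
tcp_rot: [-0.724, 3.056, 0.0]
force: [0.3, 0.3, -0.8]
finger_gap: 29.0
finger_force: 39.8
```

```bash
python3 - <<'E'
from fit import *
import fit as F
s,st=wrist(); print(st["time"],st["tcp_pos"],st["force"],st["finger_gap"])
z0=st["tcp_pos"][2]-97
F.PARTS["wide_bottle"]=lambda x,y,w:[cyl(x,y,19,z0,z0+80),cyl(x,y,19,z0+80,z0+90,12),cyl(x,y,12,z0+90,z0+102),cyl(x,y,15.5,z0+102,z0+130)]
F.PARTS["wide_adapter"]=lambda x,y,w:[cyl(x,y,29,58,119)]
S={"wrist":s,"side":cam("side"),"top":cam("top")}
for n in S:
  for q,x0 in(("wide_bottle",(437.5,-80)),("wide_adapter",(437,-79.5))):
    for r in vision.outline_of(n,q)[:4]:
        f=fit(q,[(S[n],r["mask"])],x0)
        if f[1]<.5: print(n,q,r["conf"],r["pixel"],f)
im=s["pixels"].copy()
for x,y,zz,rr in((437.2,-79.5,119,29),(437.2,-79.5,119,24),(437.5,-80,z0,19),(437.5,-80,z0+130,15.5)):
  for p in cyl(x,y,rr,zz,zz): cv2.circle(im,tuple(int(v) for v in proj(s,p).round()),1,(0,0,255),-1)
cv2.imwrite("pics/w8.png",im)
E
```

```text
20.3 [437.93862247 -77.740407   250.19784247] [ 0.28763247  0.308549   -0.78339041] 28.95443299307062
wrist wide_bottle 0.88 [313.6, 260.2] (array([435.33864353, -79.69323736,  -3.08241577]), np.float64(0.09743060517054325))
wrist wide_adapter 0.89 [312.2, 168.8] (array([434.4429989 , -81.6718008 ,   0.85378566]), np.float64(0.3850968901911167))
side wide_bottle 0.68 [400.4, 155.5] (array([438.61936333, -75.86520081,   0.8320639 ]), np.float64(0.37231695085255767))
side wide_adapter 0.89 [393.7, 193.2] (array([435.89883529, -74.29803374,   0.82940985]), np.float64(0.09120603015075379))
top wide_adapter 0.83 [342.7, 264.8] (array([438.19082509, -77.44013175,   1.63420239]), np.float64(0.49954365682993607))
```

View pics/w8.png

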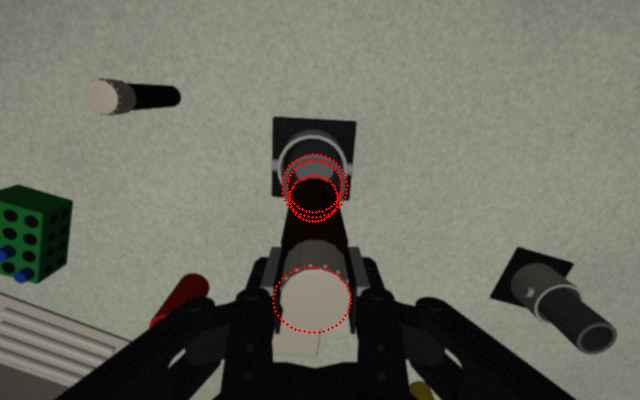

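Bottle cap at (314,298), exactly on its circle. Its foot at (314,194) sits within the adapter's drawn mouth at (315,188). Lowering past the mouth and checking force.

Request:
carry_out(
  targets=[
    [-0.003,0,-0.05,0,0,0],
    [-0.003,0,-0.09,0,0,0],
    [-0.003,0,-0.11,0,0,0],
    [-0.003,0,-0.13,0,0,0],
    [-0.003,0,-0.15,0,0,0],
  ],
)

```text
time: 21.25
tcp_pos: [437.0, -78.1, 204.9]
tcp_rot: [-0.724, 3.056, -0.0]
force: [0.5, -0.7, -1.0]
finger_gap: 28.9
finger_force: 39.9
```

Request:
carry_out(
  targets=[
    [0,0,-0.05,0,0,0],
    [0,0,-0.1,0,0,0],
    [0,0,-0.15,0,0,0],
    [0,0,-0.19,0,0,0],
    [0,0,-0.21,0,0,0],
  ],
)

```text
time: 21.75
tcp_pos: [436.3, -78.1, 141.1]
tcp_rot: [0.723, -3.056, -0.0]
force: [0.0, 0.8, -0.7]
finger_gap: 28.9
finger_force: 39.9
```

Request:
carry_out(
  targets=[
    [0,0,-0.003,0,0,0],
    [0,0,-0.006,0,0,0],
    [0,0,-0.01,0,0,0],
    [0,0,-0.013,0,0,0],
    [0,0,-0.016,0,0,0],
  ],
)

```text
time: 22.25
tcp_pos: [436.9, -78.1, 137.4]
tcp_rot: [-0.723, 3.056, -0.0]
force: [-0.1, 0.3, -0.4]
finger_gap: 28.9
finger_force: 39.9
```

Request:
carry_out(
  targets=[
    [0,0,-0.003,0,0,0],
    [0,0,-0.006,0,0,0],
    [0,0,-0.01,0,0,0],
    [0,0,-0.013,0,0,0],
    [0,0,-0.016,0,0,0],
  ],
)

```text
time: 22.75
tcp_pos: [437.0, -78.1, 132.8]
tcp_rot: [-0.724, 3.056, -0.001]
force: [-1.7, -0.2, 7.6]
finger_gap: 28.8
finger_force: 40.4
```

Touch at 7.6 N, about the expected height. Pressing 1 mm further to confirm, then releasing.

Request:
carry_out(
  targets=[
    [0,0,-0.002,0,0,0],
    [0,0,-0.004,0,0,0],
    [0,0,-0.004,0,0,0],
  ],
)

```text
time: 23.05
tcp_pos: [437.4, -78.2, 132.8]
tcp_rot: [-0.725, 3.055, -0.001]
force: [-3.1, -0.3, 9.5]
finger_gap: 28.9
finger_force: 40.8
```

Request:
carry_out(
  targets=[
    [0,0,0.003,0,0,0],
    [0,0,0.003,0,0,0],
  ],
)

```text
time: 23.25
tcp_pos: [437.1, -78.1, 132.8]
tcp_rot: [-0.724, 3.056, -0.001]
force: [-1.1, 0.6, 6.1]
finger_gap: 28.9
finger_force: 40.4
```

Request:
carry_out(
  targets=[
    [0,0,0,0,0,0],
    [0,0,0,0,0,0],
    [0,0,0,0,0,0],
    [0,0,0,0,0,0],
    [0,0,0,0,0,0],
  ],
  fingers=1,
)

```text
time: 23.75
tcp_pos: [436.6, -78.1, 131.9]
tcp_rot: [0.723, -3.057, -0.0]
force: [-0.1, -0.3, -0.2]
finger_gap: 85.4
finger_force: 0.0
```

Request:
carry_out(
  targets=[
    [0,0,0.05,0,0,0],
    [0,0,0.15,0,0,0],
    [0,0,0.3,0,0,0],
    [0,0,0.4,0,0,0],
    [0,0,0.4,0,0,0],
  ],
)

```text
time: 24.25
tcp_pos: [439.3, -78.1, 256.7]
tcp_rot: [-0.722, 3.047, -0.003]
force: [0.0, 0.1, 0.3]
finger_gap: 85.3
finger_force: 0.0
```

```bash
python3 - <<'E'
from fit import *
import fit as F
s,st=wrist(); print(st["time"],st["tcp_pos"],st["force"],st["finger_gap"])
S={"wrist":s,"side":cam("side"),"top":cam("top")}
cv2.imwrite("pics/side9.png",cv2.resize(S["side"]["pixels"][90:390,220:470],None,fx=2,fy=2))
z0=34
F.PARTS["wide_bottle"]=lambda x,y,w:[cyl(x,y,17,119,119),cyl(x,y,12,z0+90,z0+102),cyl(x,y,15.5,z0+102,z0+130)]
for n in S:
  for q,x0 in(("wide_bottle",(437,-79)),("slim_tube",(443,-261))):
    for r in vision.outline_of(n,q)[:4]:
        f=fit(q,[(S[n],r["mask"])],x0)
        if f[1]<.4: print(n,q,r["conf"],r["pixel"],f)
E
```

```text
24.25 [439.32757968 -78.06283877 256.70951841] [0.03051278 0.09154129 0.3118722 ] 85.29567319061442
wrist wide_bottle 0.85 [314.0, 184.9] (array([434.09946172, -81.82340517,   1.85249228]), np.float64(0.15912655326336111))
wrist slim_tube 0.87 [129.9, 91.1] (array([ 444.08238849, -262.62986471,    2.42205397]), np.float64(0.07132103876552498))
side wide_bottle 0.61 [396.9, 177.8] (array([436.16424398, -71.39181518,  -0.99624595]), np.float64(0.12041036717062636))
side slim_tube 0.71 [420.6, 150.5] (array([ 442.87595647, -256.41278453,    0.89190565]), np.float64(0.0987595419847328))
top wide_bottle 0.56 [353.2, 271.7] (array([441.25455498, -73.92347567,  -5.87313539]), np.float64(0.14577039274924475))
top slim_tube 0.77 [440.0, 266.5] (array([ 443.67390682, -262.87380361,    7.89673318]), np.float64(0.06601607347876004))
```

View pics/side9.png

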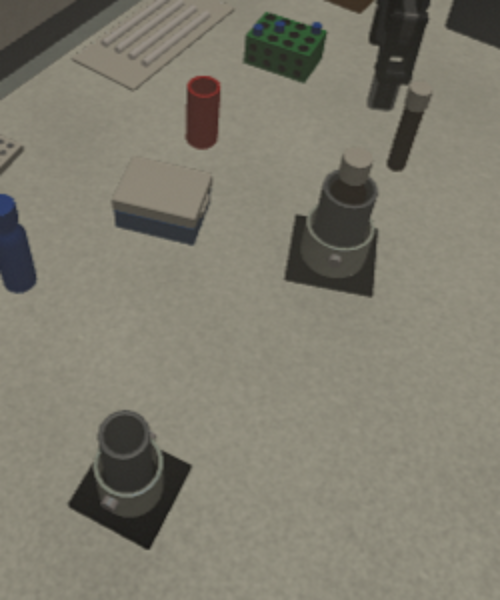

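The side view shows the bottle standing upright in the wide adapter (345,170 in the crop) and the slim adapter upright (125,450). Now the amber tube at (443.8,-262.3).

Request:
carry_out(
  targets=[
    [0.01,-0.16,0,0,0,0],
    [0.02,-0.32,0,0,0,0],
    [0.024,-0.48,0,0,0,0],
    [0.024,-0.609,0,0,0,0],
    [0.024,-0.609,0,0,0,0],
  ],
)

```text
time: 25.2
tcp_pos: [443.5, -264.3, 250.9]
tcp_rot: [0.715, -3.057, -0.0]
force: [-0.5, 0.2, -0.7]
finger_gap: 85.6
finger_force: 0.0
```

Request:
carry_out(
  targets=[
    [0,0,-0.15,0,0,0],
    [0,0,-0.3,0,0,0],
    [0,0,-0.43,0,0,0],
    [0,0,-0.517,0,0,0],
    [0,0,-0.517,0,0,0],
  ],
)

```text
time: 25.7
tcp_pos: [440.9, -259.4, 93.1]
tcp_rot: [0.721, -3.049, -0.008]
force: [0.7, -0.5, 1.1]
finger_gap: 85.2
finger_force: 0.0
```

Request:
carry_out(
  targets=[
    [0,0,0,0,0,0],
    [0,0,0,0,0,0],
    [0,0,0,0,0,0],
    [0,0,0,0,0,0],
    [0,0,0,0,0,0],
  ],
  fingers=-1,
  squeeze=40,
)

```text
time: 26.2
tcp_pos: [444.8, -261.2, 98.3]
tcp_rot: [-0.724, 3.054, -0.003]
force: [-0.4, -1.1, 4.3]
finger_gap: 25.8
finger_force: 39.3
```

Request:
carry_out(
  targets=[
    [0,0,0,0,0,0],
    [0,0,0,0,0,0],
    [0,0,0,0,0,0],
    [0,0,0.01,0,0,0],
    [0,0,0.05,0,0,0],
  ],
)

```text
time: 26.7
tcp_pos: [442.4, -260.3, 110.9]
tcp_rot: [0.722, -3.054, -0.004]
force: [-0.5, -0.2, -0.6]
finger_gap: 25.7
finger_force: 39.3
```

Request:
carry_out(
  targets=[
    [0,0,0.16,0,0,0],
    [0,0,0.32,0,0,0],
    [0,0,0.48,0,0,0],
    [0,0,0.62,0,0,0],
    [0,0.1,0.63,0,0,0],
  ],
)

```text
time: 27.2
tcp_pos: [446.2, -233.1, 307.9]
tcp_rot: [-0.717, 3.048, -0.012]
force: [0.3, -0.2, -1.3]
finger_gap: 26.1
finger_force: 39.6
```

Request:
carry_out(
  targets=[
    [0,0.16,0,0,0,0],
    [0.01,0.32,0,0,0,0],
    [0.01,0.48,0,0,0,0],
    [0.01,0.64,0,0,0,0],
    [0.016,0.8,0,0,0,0],
  ],
)

```text
time: 27.7
tcp_pos: [447.6, 10.9, 301.6]
tcp_rot: [-0.723, 3.057, 0.001]
force: [0.8, 0.3, -0.7]
finger_gap: 26.0
finger_force: 39.6
```

Request:
carry_out(
  targets=[
    [0,0.16,0,0,0,0],
    [0.01,0.32,0,0,0,0],
    [0.01,0.48,0,0,0,0],
    [0.01,0.64,0,0,0,0],
    [0.016,0.8,0,0,0,0],
  ],
)

```text
time: 28.2
tcp_pos: [452.5, 250.9, 301.6]
tcp_rot: [-0.724, 3.057, 0.0]
force: [2.1, -0.8, 0.9]
finger_gap: 25.9
finger_force: 39.6
```

Request:
carry_out(
  targets=[
    [0,0.075,0,0,0,0],
    [0,0.075,-0.1,0,0,0],
    [0,0.075,-0.18,0,0,0],
    [0,0.075,-0.18,0,0,0],
    [0,0.075,-0.18,0,0,0],
  ],
)

```text
time: 28.7
tcp_pos: [453.7, 271.6, 247.7]
tcp_rot: [-0.724, 3.057, -0.001]
force: [0.4, 0.2, -0.5]
finger_gap: 26.0
finger_force: 39.6
```

```bash
python3 - <<'E'
from fit import *
import fit as F
s,st=wrist(); print(st["time"],st["tcp_pos"],st["force"],st["finger_gap"])
z0=st["tcp_pos"][2]-97
F.PARTS["slim_tube"]=lambda x,y,w:[cyl(x,y,12,z0,z0+102),cyl(x,y,14,z0+102,z0+130)]
F.PARTS["slim_adapter"]=lambda x,y,w:[cyl(x,y,21.5,58,115)]
S={"wrist":s,"side":cam("side"),"top":cam("top")}
for n in S:
  for q,x0 in(("slim_tube",(453,270)),("slim_adapter",(453,270))):
    for r in vision.outline_of(n,q)[:4]:
        f=fit(q,[(S[n],r["mask"])],x0)
        if f[1]<.5: print(n,q,r["conf"],r["pixel"],f)
im=s["pixels"].copy()
for x,y,zz,rr in((453.2,269.8,115,21.5),(453.3,270.2,z0,12),(453.3,270.2,z0+130,14)):
  for p in cyl(x,y,rr,zz,zz): cv2.circle(im,tuple(int(v) for v in proj(s,p).round()),1,(0,0,255),-1)
cv2.imwrite("pics/w10.png",cv2.resize(im[60:360,180:460],None,fx=2,fy=2))
E
```

```text
28.7 [453.65071642 271.57895047 247.6803433 ] [ 0.40005209  0.22617709 -0.51545472] 26.015283265054254
wrist slim_tube 0.58 [313.5, 268.5] (array([450.10457231, 268.83420313,   2.85229865]), np.float64(0.08666857592897548))
wrist slim_adapter 0.84 [314.3, 173.0] (array([450.9987719 , 268.35664605,   2.3672987 ]), np.float64(0.2966015580896466))
top slim_adapter 0.59 [181.0, 263.6] (array([454.10506365, 264.23419953,   4.22880132]), np.float64(0.1807228915662651))
```

View pics/w10.png

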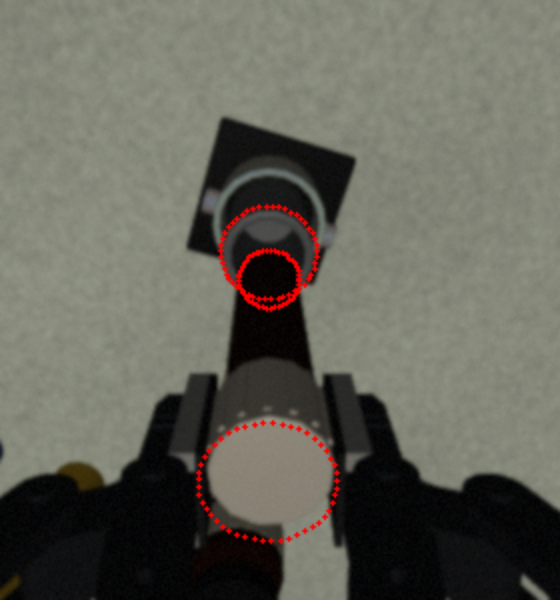

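Tube cap at crop (268,472), tube foot at (269,278), inside the adapter mouth circle at (269,255). Lowering past the mouth.

Request:
carry_out(
  targets=[
    [0,0,-0.05,0,0,0],
    [0,0,-0.09,0,0,0],
    [0,0,-0.11,0,0,0],
    [0,0,-0.13,0,0,0],
    [0,0,-0.15,0,0,0],
  ],
)

```text
time: 29.65
tcp_pos: [453.6, 271.8, 201.6]
tcp_rot: [-0.724, 3.057, 0.0]
force: [-0.8, -0.2, 0.3]
finger_gap: 25.9
finger_force: 39.6
```

Request:
carry_out(
  targets=[
    [0,0,-0.05,0,0,0],
    [0,0,-0.1,0,0,0],
    [0,0,-0.15,0,0,0],
    [0,0,-0.19,0,0,0],
    [0,0,-0.22,0,0,0],
  ],
)

```text
time: 30.15
tcp_pos: [453.4, 271.6, 135.1]
tcp_rot: [0.723, -3.057, 0.001]
force: [0.8, -0.4, -1.5]
finger_gap: 26.0
finger_force: 39.6
```

Request:
carry_out(
  targets=[
    [0,0,-0.003,0,0,0],
    [0,0,-0.006,0,0,0],
    [0,0,-0.01,0,0,0],
    [0,0,-0.013,0,0,0],
    [0,0,-0.016,0,0,0],
  ],
)

```text
time: 30.65
tcp_pos: [453.6, 271.9, 131.5]
tcp_rot: [-0.723, 3.056, 0.001]
force: [-0.6, 0.0, -0.7]
finger_gap: 25.7
finger_force: 39.6
```

Request:
carry_out(
  targets=[
    [0,0,-0.003,0,0,0],
    [0,0,-0.006,0,0,0],
    [0,0,-0.01,0,0,0],
    [0,0,-0.013,0,0,0],
    [0,0,-0.016,0,0,0],
  ],
)

```text
time: 31.15
tcp_pos: [454.5, 272.2, 128.2]
tcp_rot: [-0.725, 3.054, 0.0]
force: [-2.4, -1.2, 11.6]
finger_gap: 25.9
finger_force: 40.6
```

Touch at 11.6 N at the expected height. Easing off and letting go.

Request:
carry_out(
  targets=[
    [0,0,0.003,0,0,0],
    [0,0,0.003,0,0,0],
  ],
)

```text
time: 31.35
tcp_pos: [454.0, 272.0, 128.2]
tcp_rot: [-0.724, 3.055, 0.001]
force: [-1.0, -0.8, 6.0]
finger_gap: 25.8
finger_force: 39.9
```

Request:
carry_out(
  targets=[
    [0,0,0,0,0,0],
    [0,0,0,0,0,0],
    [0,0,0,0,0,0],
    [0,0,0,0,0,0],
    [0,0,0,0,0,0],
  ],
  fingers=1,
)

```text
time: 31.85
tcp_pos: [453.4, 271.6, 127.0]
tcp_rot: [0.723, -3.057, 0.0]
force: [0.1, -0.0, -0.6]
finger_gap: 85.5
finger_force: 0.0
```

Request:
carry_out(
  targets=[
    [0,0,0.05,0,0,0],
    [0,0,0.15,0,0,0],
    [0,0,0.3,0,0,0],
    [0,0,0.4,0,0,0],
    [0,0,0.4,0,0,0],
  ],
)

```text
time: 32.35
tcp_pos: [455.6, 273.4, 252.5]
tcp_rot: [-0.722, 3.047, 0.008]
force: [-0.4, 0.5, 0.4]
finger_gap: 85.1
finger_force: 0.0
```

Request:
carry_out(
  targets=[
    [0,0,0,0,0,0],
    [0,0,0,0,0,0],
    [0,0,0,0,0,0],
    [0,0,0,0,0,0],
    [0,0,0,0,0,0],
  ],
)

```text
time: 32.85
tcp_pos: [453.3, 271.6, 246.5]
tcp_rot: [0.723, -3.056, 0.001]
force: [0.4, -0.3, -0.4]
finger_gap: 85.0
finger_force: 0.0
```

```bash
python3 - <<'E'
from fit import *
s=cam("side"); cv2.imwrite("pics/side11.png",cv2.resize(s["pixels"][90:390,220:470],None,fx=2,fy=2))
st=sensors.get_state(); print(st["time"],st["tcp_pos"],st["force"],st["finger_gap"])
E
```

```text
32.9 [453.35715981 271.61494343 246.66653443] [0.92181101 0.50953706 0.58390858] 85.13626234259922
```

View pics/side11.png

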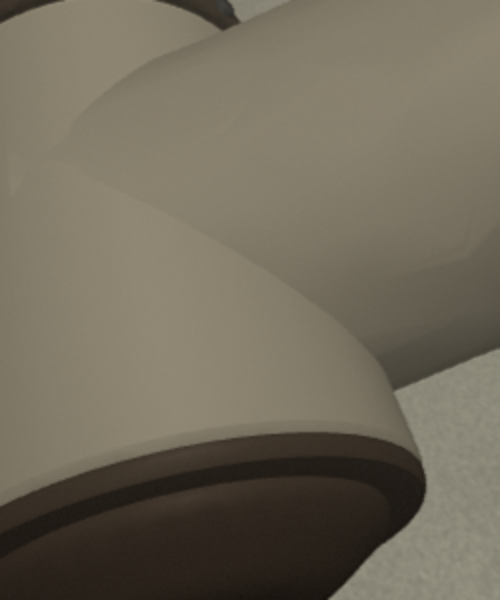

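The arm blocks the side view here, so I check the tube numerically from the wrist and top cameras instead.

```bash
python3 - <<'E'
from fit import *
import fit as F
s,st=wrist(); S={"wrist":s,"top":cam("top")}
z0=30
F.PARTS["slim_tube"]=lambda x,y,w:[cyl(x,y,12,115,132),cyl(x,y,14,z0+102,z0+130)]
F.PARTS["slim_adapter"]=lambda x,y,w:[cyl(x,y,21.5,58,115)]
F.PARTS["wide_bottle"]=lambda x,y,w:[cyl(x,y,17,119,119),cyl(x,y,12,124,136),cyl(x,y,15.5,136,164)]
for n in S:
  for q,x0 in(("slim_tube",(453,270)),("slim_adapter",(453,270)),("wide_bottle",(437,-79))):
    for r in vision.outline_of(n,q)[:4]:
        f=fit(q,[(S[n],r["mask"])],x0)
        if f[1]<.6: print(n,q,round(r["conf"],2),r["pixel"],f[0][:2].round(1),round(f[1],2))
E
```

```text
wrist slim_tube 0.93 [313.7, 195.5] [450.9 268. ] 0.07
wrist slim_adapter 0.92 [311.7, 171.9] [451.  268.2] 0.47
top slim_tube 0.71 [173.6, 267.1] [451.9 263.9] 0.5
top slim_adapter 0.76 [182.2, 261.1] [456.2 261.5] 0.43
top wide_bottle 0.92 [353.1, 274.4] [437.8 -76.5] 0.16
```

The tube fits upright at its expected place, coaxial with the adapter (0.2 mm apart in the wrist view), and the fingers are clear. Handing in.

```bash
python3 -c "
from workcell import ticket
print(ticket.hand_in())"
```

```text
the job is handed in; nothing more can be done
None
```

I loaded all four pieces in the required order, lowered each until it touched bottom before letting go, and handed the job in at about 33 s; the hand-in gave no verdict, and the tube's final fit was checked only by camera measurement.

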